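# Show a brazed fitting to the bench camera in a sprung mirror

## Task

First start the inspection lamp: twist the spring-return switch on the grey box clockwise to its stop and let go, so that it springs back. Then take the steel pin of the sprung mirror and turn the mirror until the camera sees the white band of the fitting in the vice, reflected in the middle of its picture, and finish still holding the mirror steady at that angle with the gripper: it swings back if let go. Leave the loose things on the bench where they are.

Things in the scene. Friction and masses are not known exactly. Their poses are not given: they have to be found in the camera images.
- stand: Fixed inspection stand: round dark steel foot 90 mm across with the swivel mirror, and a bar to the post of a small black camera. Origin on the bench under the mirror's vertical pivot axis, z up; the camera lies in the direction 50 deg clockwise (from above) of this x axis, its body (55 x 38 x 36 mm) centred 183 mm from the pivot axis, top 126 mm above the bench.
- lens (a point): Centre of the camera's lens, 135 mm from the mirror's pivot axis and 105 mm above the bench. The camera looks level, straight at the pivot axis; by way of the mirror its picture takes in a strip 40 mm wide at the fitting.
- mirror (a joint): Turn of the mirror about its vertical pivot, rad: 0 at rest (facing straight at the lens), growing anticlockwise from above, stop at 1.4. A spring always pulls it back to 0 (0.06 N m, plus 0.12 N m per rad). To show the band, the way the glass faces must halve the angle between the directions from the pivot to the lens and to the band: some 0.7 to 1.1 rad.
- pin (a point): Grip point of the mirror's pin: an upright round steel pin 12 mm thick, on a 12 mm wide lever behind the mirror, 70 mm from the pivot axis, straight opposite the way the glass faces. The point is on the pin's axis, 185 mm above the bench; pin top 200 mm, lever top 155 mm. It moves with the mirror on an arc of 70 mm radius; the spring pulls here with 2 to 3 N.
- sight (a point): Centre of the mirror's face (upright glass 64 x 56 mm in a black frame, top at 138 mm), on the pivot axis, 105 mm above the bench. Its x axis points level along the camera's line of sight after reflection (turns twice as far as the mirror; at rest back to the lens), z up. The band is in mid-picture when it lies on this x axis.
- band (a point): Centre (on the pipe's axis) of the 10 mm high white band round the brass fitting, 33 mm thick, 105 mm above the bench, on the upright copper pipe (22 mm thick, top at 145 mm) clamped in the small red vice. The vice is fixed to the bench, about 180 x 110 mm, 67 mm high; the pipe stands 160 to 280 mm from the mirror.
- lamp_switch (a joint): Turn of the lamp switch, rad: 0 at rest, growing clockwise seen from above, stop at 1.0. A spring always returns it to 0 (0.024 N m at rest, 0.104 N m at the stop).
- switch_grip (a point): Grip point of the lamp switch: on its vertical axis, 81 mm above the bench. The switch is a black bar 44 mm long, 12 mm wide, from 57 to 92 mm above the bench, on a flat disc 44 mm across, on a fixed grey box 90 x 90 x 50 mm. The bar lies along this point's x axis and turns with it.
- elbow: Bystander: loose copper pipe elbow, 22 mm thick, two legs of about 86 mm. Origin under its bend.
- flare_nut: Bystander: loose brass nut, 28 mm wide, 26 mm high, standing. Origin under its centre.
- gas_bottle: Bystander: loose yellow gas bottle, 72 mm wide, 210 mm high with its brass neck, standing. Origin under its centre.
- wrench: Bystander: loose steel wrench lying on the bench. Origin under its middle.
There are look-alikes about, which are no part of the job. Of the things like the part that bears lamp_switch, leave any that is green; of the rest the larger one is meant.

How it is judged:
On the way, in this order (a step that is already met when the one before it is completed fails the run):
1. the lamp switch is turned to its stop (value of joint lamp_switch above 0.92 rad), for 0.1 s.
2. the lamp switch is let go and back at rest (value of joint lamp_switch below 0.1 rad and contact force between the fingers and lamp_switch below 0.2 N), for 0.2 s.
3. the gripper holds the mirror so that the camera sees the band (y of band in the frame of sight between -0.02 and 0.02 m and x of band in the frame of sight above 0.05 m and contact force between the fingers and mirror above 0.8 N and velocity of joint mirror between -0.15 and 0.15 rad/s), for 0.5 s.
At the end, for the whole second after the job is handed in: The gripper's fingers hold the mirror (contact force above 0.8 N) nearly still (under 0.15 rad/s), the white band's centre lies within 20 mm to either side of the reflected line of sight and ahead of the mirror, and the lamp switch is back at rest (below 0.1 rad), not touched (all of step 2 and all of step 3); the arm keeps its last pose, push and grip.
It fails at once if a loose thing on the bench is moved by more than 30 mm or tipped over (distance of any of elbow, flare_nut, gas_bottle, wrench from where it was at the start of the episode above 0.03 m or angle between gas_bottle's own z axis and vertical above 0.5 rad or angle between flare_nut's own z axis and vertical above 0.7 rad).
It also fails if it takes over 48 s, if anything falls off the work surface, if the arm or the gripper's body presses on something with over 40 N, if the wrist force passes 120 N, or if a joint passes its speed limit or range.

## Robot

A 6-joint arm with a two-finger parallel gripper is mounted at the origin on the work surface. World frame = base frame: x ahead of the robot, y to its left, z up, the work surface at z = 0. Lengths are in m, angles in rad, forces in N, time in s.
With the tool pointing down it reaches from about 0.25 to 0.725 m from the base axis. Payload 4 kg.
Tool frame: the origin (TCP) lies on the centre line of the jaws, within the pads' length; the fingertips stand 14 mm ahead of it and the grasp point (between the pads) lies 5 mm behind it; z points along the fingers, x is the direction in which the jaws open and shut, and the axes are right-handed (so a half turn about z gives the same grasp; the last joint's range is limited). The gripper opens to 85 mm and grips with 20 to 120 N. Pads are 22 mm wide; open, the fingers measure 114 mm over their backs; the gripper's body (76 mm by 85 mm) begins 54 mm behind the grasp point. The pads swing forward as they close: fully open they stand 13 mm farther back than shut.
Start: joints at [-1.27, 0.241, 0.005, 1.335, 0, 1.571], TCP at [0.148, -0.478, 0.245] pointing down, gripper open.
Joint ranges: [-2.72, 2.72], [-1.05, 1.87], [-1.09, 1.28], [-1.99, 2.15], [-1.42, 1.44], [-3.14, 3.14]. Speed limits (rad/s): [2.79, 2.79, 3.14, 3.14, 3.14, 3.14].

## Interface

Orientations are given as a unit quaternion [w, x, y, z].
In Python, from cell import r, snapshot, camera_params, job, cut_out, tip_of gives the robot as it stands.
- The arm moves only by the tool jog_arm, never from a script. Its argument "targets" is a list of rows, each a list of 7 numbers: the turn, a rotation vector about the tool's x, y, z in degrees, then the shift along the tool's x, y, z in m, then the opening, from 0 (shut) to 1 (fully open). A call has 1 to 10 rows; each row shifts and turns the commanded pose from where the row before left it, along the tool's axes as they then stand; what a row does not reach is not made up. A row lasts 1/12 s, in which the tool goes at most 41.7 mm and 7.16 degrees, less where a joint would pass 70% of its speed; a pose out of reach is approached as far as the arm can. A call is refused whole if a number of a shift passes 0.0417 or a number of a turn 7.16, either way. A call with a gripper value outside its range is refused whole. The fingers move at their own pace and stop on an object; "newtons" is the grip in N (left out, the last holds). Time passes only in rows, so rows that do not move let the fingers close. It gives the time, the measured TCP pose, the force and the opening at its end, in the units of the state.
- r.read_state(): the state, without advancing time (a new reading comes with each control period).
- snapshot(name): name is "scene" or "side" or "wrist"; returns (picture, depth): 384x512x3 uint8, red, green, blue; 384x512 float32, m along the optical axis (not along the pixel's ray), 0 where there is no reading.
- camera_params(name): a dict with "fx", "fy", "cx", "cy" (pixels), "view" (4x4, takes a point from world to camera coordinates). Camera axes: x right, y up, looking along -z (the intrinsics and any distortion apply to the point x, -y, -z); pixel columns grow to the right and rows downward; lengths in m; the calibration is good to about 2 mm. The wrist camera is an equidistant fisheye: a pixel r from the principal point sees the ray r / f radians off the axis. A picture is of the moment at which its call begins: read the wrist's pose just before it. camera_params takes no time and is no camera call; for the wrist camera it gives the pose at the moment of the call.
- job.sign_off(): hands the job in, once; it reports no verdict.
Trained networks look in the newest picture that a camera, given by its name, has taken for a name from the list of things; names that differ only in an ending like _2 or _b are one class to them, and where a whole thing is asked for, a point or a joint stands for the part that bears it (a point fixed in the world has none). Each returns a list of dicts, best first, with "conf" (0 to 1); they miss things now and then, are a little off and sometimes report something else, mostly with a low value. They report only what shows in the picture. A call takes as long as a camera call. They do not tell look-alikes from the thing itself.
- cut_out(camera, query): "mask" (384x512 bool, what is visible of it).
- tip_of(camera, query): "at" ([x, y, z] in m, in the coordinates of the camera as it stood for that picture, good to about 4 mm: a listed point, or the origin of a listed thing).
The state is a dict: "clock": time; "joint_positions": joint angles; "joint_vel": joint speeds; "joint_torque": joint torques, N m; "tcp_pos": TCP position; "eef_rot": TCP orientation; "force": force on the tool from outside, world axes, zero at the start; "ft_torque": the same for the moment, N m; "gripper_width": finger opening in m.
Only numpy, scipy, OpenCV 4.12 (cv2) and the standard library are available. Lean on these libraries where they do the work, as an engineer would, in place of code of your own. Each camera call takes 0.05 s, during which the arm holds its last target.

## Working session

There is one attempt and no reset: what is moved stays moved. The work goes in short steps, Python scripts to look and compute and a tool call to move; the robot and the scene stay as the last step left them, time stands still between calls to the robot, and variables do not carry over. Pictures are saved under pics/ and viewed, and the job is handed in when it is done.

Besides the shell and the picture viewer there is one more tool, called after "Request:" by a JSON object that holds its "method" and its "body", one argument or row to a line. jog_arm: Moves the arm, as the interface text tells. Its arguments: {"type":"object","properties":{"targets":{"type":"array","items":{"type":"array","items":{"type":"number"}}},"newtons":{"type":"number"}},"required":["targets"]}

```bash
ls; mkdir -p pics
cat > h.py <<'E'
import numpy as np, cv2
from cell import r, snapshot, camera_params, job, cut_out, tip_of
def w(name,p,par=None):
    V=np.array((par or camera_params(name))["view"]); return (np.linalg.inv(V)@np.r_[p,1])[:3]
def save(img,n): cv2.imwrite(f"pics/{n}.png",img[:,:,::-1])
E
python3 - <<'E'
from h import *
print(r.read_state())
for c in ["scene","side"]:
    i,d=snapshot(c); save(i,c+"0"); p=camera_params(c); print(p)
    np.savez(f"{c}0.npz",i=i,d=d)
    for q in ["stand","pin","sight","lens","band","switch_grip","gas_bottle","elbow","flare_nut","wrench"]:
        for o in tip_of(c,q)[:3]: print(c,q,round(o["conf"],2),w(c,o["at"],p).round(3))
print(r.read_state()["clock"])
E
```

```text
pics
{'clock': 0.0, 'joint_positions': array([-1.26998390e+00,  2.41411053e-01,  3.71244878e-03,  1.33523228e+00,
       -6.75317293e-06,  1.57081566e+00]), 'joint_vel': array([ 0.00029645,  0.00286535, -0.00013878,  0.00125174, -0.00178962,
       -0.00053509]), 'joint_torque': array([-5.00317547e-04, -3.72315037e+01,  2.52409065e+01,  1.68270251e-02,
       -6.93158358e-05,  1.19213405e-05]), 'tcp_pos': array([ 0.14796214, -0.47695515,  0.24440942]), 'eef_rot': array([-6.30351901e-04,  8.05070280e-01, -5.93178476e-01, -8.61249716e-04]), 'force': array([-0.52526223, -0.24840738, -0.19802542]), 'ft_torque': array([-0.01531896, -0.0132822 , -0.00298957]), 'gripper_width': 0.08516696384324891}
{'fx': 352.61383290839564, 'fy': 352.61383290839564, 'cx': 254.1103686460047, 'cy': 188.26435539728402, 'view': array([[ 8.06358420e-01,  5.91427136e-01, -2.01349185e-04,
        -4.13144954e-01],
       [-3.49906602e-01,  4.77341019e-01,  8.06046476e-01,
         8.00731265e-02],
       [ 4.76813871e-01, -6.49891909e-01,  5.91852210e-01,
        -1.39341061e+00],
       [ 0.00000000e+00,  0.0000
[... 643 characters left out ...]
 0.11275199, -0.67087101,  0.7329523 , -0.17591101],
       [-0.11192665,  0.72438588,  0.68024813, -1.04339748],
       [ 0.        ,  0.        ,  0.        ,  1.        ]])}
side stand 0.75 [ 0.569 -0.022 -0.002]
side pin 0.9 [0.529 0.041 0.187]
side pin 0.52 [ 0.644 -0.126  0.105]
side lens 0.88 [ 0.644 -0.127  0.105]
side band 0.89 [0.697 0.126 0.108]
side switch_grip 0.7 [ 0.418 -0.312  0.08 ]
side switch_grip 0.61 [ 0.404 -0.477  0.061]
side switch_grip 0.45 [ 0.362 -0.169  0.055]
side gas_bottle 0.79 [0.354 0.386 0.004]
side gas_bottle 0.74 [ 0.643 -0.394 -0.001]
side elbow 0.77 [0.376 0.284 0.004]
side flare_nut 0.54 [ 0.449 -0.113 -0.002]
side wrench 0.49 [ 0.644 -0.395 -0.003]
1.1
```

View pics/scene0.png

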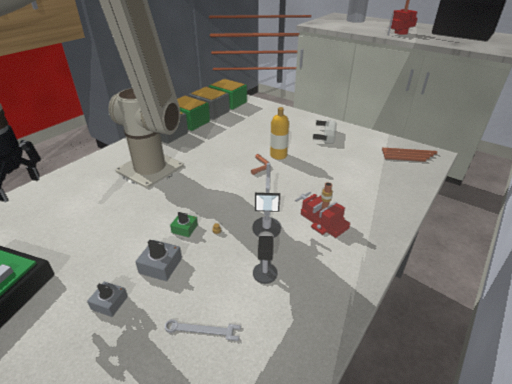

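View pics/side0.png

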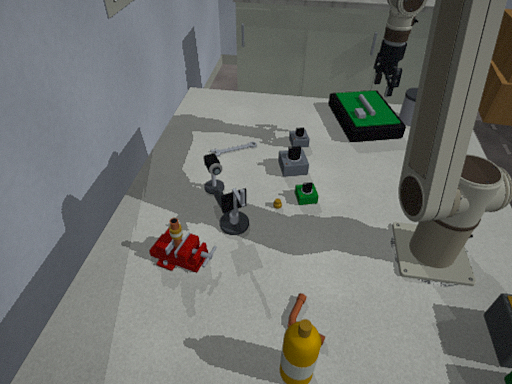

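Scene view: the large grey box is at about (158,257), with a smaller grey one at (107,297) and a green one at (183,222). The mirror is at (267,205), the camera at (265,245) and the vice at (325,215). The target switch is at about (0.415, -0.311). Next I'll measure the bar's direction.

```bash
cat >> h.py <<'E'
def cloud(name,d,p):
    v,u=np.mgrid[0:384,0:512]; ok=d>0
    X=np.c_[((u-p["cx"])/p["fx"]*d)[ok],(-(v-p["cy"])/p["fy"]*d)[ok],-d[ok],np.ones(ok.sum())]
    return (np.linalg.inv(np.array(p["view"]))@X.T).T[:,:3]
E
python3 - <<'E'
from h import *
from scipy.spatial.transform import Rotation as R
q=r.read_state()["eef_rot"]; print(R.from_quat(np.r_[q[1:],q[0]]).as_matrix().round(3))
A=[]
for c in ["scene","side"]:
    d=np.load(c+"0.npz")["d"]; P=cloud(c,d,camera_params(c))
    S=P[(np.hypot(P[:,0]-.415,P[:,1]+.311)<.045)&(P[:,2]>.07)&(P[:,2]<.1)]
    B=P[(np.hypot(P[:,0]-.415,P[:,1]+.311)<.08)&(P[:,2]>.03)&(P[:,2]<.055)]
    print(c,len(S),S.mean(0),S.min(0),S.max(0))
    u,s,v=np.linalg.svd(S[:,:2]-S[:,:2].mean(0)); print(s/np.sqrt(len(S)),np.degrees(np.arctan2(v[0,1],v[0,0])))
    print("box",cv2.minAreaRect((B[:,:2]*1000).astype(np.float32)))
    i=np.load(c+"0.npz")["i"]
E
```

```text
[[ 0.296 -0.955  0.   ]
 [-0.955 -0.296 -0.   ]
 [ 0.    -0.    -1.   ]]
scene 137 [ 0.42291689 -0.31751084  0.0849837 ] [ 0.39889646 -0.32751331  0.07016211] [ 0.44320045 -0.30319676  0.0948606 ]
[0.01345589 0.00334379] 19.125502598840278
box ((419.4656066894531, -316.03656005859375), (92.556884765625, 92.04078674316406), 17.392070770263672)
side 97 [ 0.41634858 -0.3120444   0.08443405] [ 0.39473124 -0.32287424  0.07004231] [ 0.43714764 -0.30147565  0.09588756]
[0.01280558 0.00310085] -163.74000965318217
box ((417.2745361328125, -314.42523193359375), (89.44329833984375, 97.75566101074219), 17.56610679626465)
```

Run:
```python
from h import *
a=np.load("scene0.npz")["i"][160:330,80:290]; a=cv2.resize(a,None,fx=3.5,fy=3.5,interpolation=cv2.INTER_CUBIC); save(a,"z1")
```

```text
(no output)
```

View pics/z1.png

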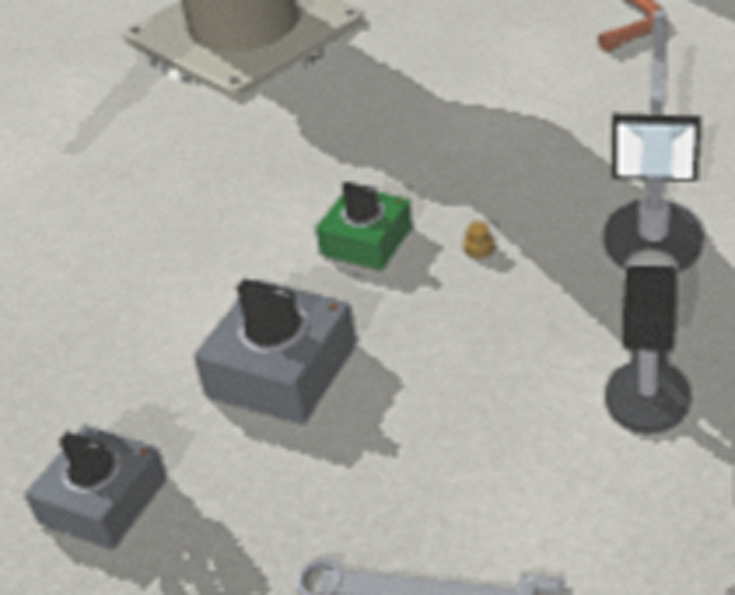

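Request:
{"method": "jog_arm", "body": {
  "targets": [
    [0,0,0,-0.0095,-0.038,0,1],
    [0,0,0,-0.0095,-0.038,0,1],
    [0,0,0,-0.0095,-0.038,0,1],
    [0,0,0,-0.0095,-0.038,0,1],
    [0,0,0,-0.0095,-0.038,0,1],
    [0,0,0,-0.0095,-0.038,0,1],
    [0,0,0,-0.0095,-0.038,0,1],
    [0,0,0,-0.0095,-0.04,0,1],
    [0,0,-7,0,0,0,1],
    [0,0,-7,0,0,0,1]
  ]
}}

```text
clock: 1.93
tcp_pos: [0.4201, -0.3125, 0.245]
eef_rot: [-0.0, 0.874, -0.486, -0.0]
force: [-0.3, -0.2, -0.4]
gripper_width: 0.0853
```

Request:
{"method": "jog_arm", "body": {
  "targets": [
    [0,0,-7,0,0,0,1],
    [0,0,-7,0,0,0,1],
    [0,0,-7,0,0,0,1],
    [0,0,-7,0,0,0,1],
    [0,0,-7,0,0,0,1],
    [0,0,-7,0,0,0,1],
    [0,0,-7,0,0,0,1],
    [0,0,-7,0,0,0,1],
    [0,0,-7,0,0,0,1],
    [0,0,-7,0,0,0,1]
  ]
}}

```text
clock: 2.77
tcp_pos: [0.4179, -0.3143, 0.2453]
eef_rot: [-0.0, 0.995, 0.101, -0.0]
force: [-0.6, -0.8, 0.8]
gripper_width: 0.0855
```

Request:
{"method": "jog_arm", "body": {
  "targets": [
    [0,0,-7,0,0,0,1],
    [0,0,-7,0,0,0,1],
    [0,0,-7,0,0,0,1],
    [0,0,-7,0,0,0,1],
    [0,0,-7,0,0,0,1],
    [0,0,-7,0,0,0,1],
    [0,0,-7,0,0,0,1],
    [0,0,-7,0,0,0,1],
    [0,0,-7,0,0,0,1],
    [0,0,-7,0,0,0,1]
  ]
}}

```text
clock: 3.6
tcp_pos: [0.4179, -0.3143, 0.2453]
eef_rot: [-0.0, 0.757, 0.653, -0.0]
force: [0.3, -0.5, 0.5]
gripper_width: 0.0856
```

Request:
{"method": "jog_arm", "body": {
  "targets": [
    [0,0,-7,0,0,0,1],
    [0,0,-5,0,0,0,1],
    [0,0,0,0,0,0,1]
  ]
}}

```text
clock: 3.85
tcp_pos: [0.4179, -0.3143, 0.2453]
eef_rot: [-0.0, 0.686, 0.727, -0.0]
force: [-1.1, -0.2, 0.7]
gripper_width: 0.0856
```

Run:
```python
from h import *
from scipy.spatial.transform import Rotation as R
s=r.read_state(); q=s["eef_rot"]; print(s["clock"],s["tcp_pos"],s["joint_positions"].round(3)); print(R.from_quat(np.r_[q[1:],q[0]]).as_matrix().round(4))
p=camera_params("wrist"); print(p)
i,d=snapshot("wrist"); save(i,"w1"); np.savez("w1.npz",i=i,d=d,V=p["view"])
for q in ["switch_grip","lens","pin","sight"]:
    for o in tip_of("wrist",q)[:4]: print(q,round(o["conf"],2),w("wrist",o["at"],p).round(4))
```

```text
3.85 [ 0.41785647 -0.31431904  0.24528735] [-0.645  0.286  0.066  1.35  -0.    -0.703]
[[-5.770e-02  9.983e-01 -1.000e-04]
 [ 9.983e-01  5.770e-02 -0.000e+00]
 [-0.000e+00 -1.000e-04 -1.000e+00]]
{'fx': 297.3186396354542, 'fy': 297.3186396354542, 'cx': 256.54854582459046, 'cy': 190.67932132374906, 'view': array([[-5.70932362e-02,  9.98368683e-01, -5.78582547e-04,
         3.37281396e-01],
       [-9.55576454e-01, -5.48139295e-02, -2.89601579e-01,
         4.18971583e-01],
       [-2.89160861e-01, -1.59814115e-02,  9.57147110e-01,
        -2.63114632e-01],
       [ 0.00000000e+00,  0.00000000e+00,  0.00000000e+00,
         1.00000000e+00]])}
switch_grip 0.85 [ 0.4054 -0.4755  0.059 ]
switch_grip 0.84 [ 0.4169 -0.3185  0.0824]
switch_grip 0.72 [ 0.3598 -0.1649  0.058 ]
lens 0.91 [ 0.6458 -0.1277  0.1085]
```

View pics/w1.png

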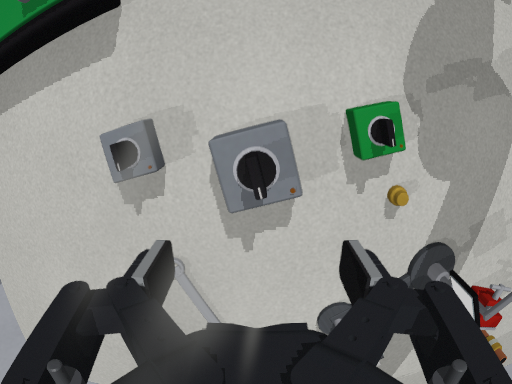

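```bash
cat >> h.py <<'E'
def fcloud(d,p,V):
    v,u=np.mgrid[0:384,0:512]; ok=d>0
    a=(u-p["cx"])/p["fx"]; b=(v-p["cy"])/p["fy"]; t=np.hypot(a,b); k=np.tan(t)/np.maximum(t,1e-9)
    X=np.c_[(a*k*d)[ok],(-b*k*d)[ok],-d[ok],np.ones(ok.sum())]
    return (np.linalg.inv(V)@X.T).T[:,:3]
E
python3 - <<'E'
from h import *
z=np.load("w1.npz"); P=fcloud(z["d"],camera_params("wrist"),z["V"])
S=P[(np.hypot(P[:,0]-.416,P[:,1]+.313)<.04)&(P[:,2]>.084)&(P[:,2]<.1)]
print(len(S),S.mean(0),S.max(0)-S.min(0),cv2.minAreaRect((S[:,:2]*1000).astype(np.float32)))
u,s,v=np.linalg.svd(S[:,:2]-S[:,:2].mean(0)); print(s/np.sqrt(len(S)),np.degrees(np.arctan(v[0,1]/v[0,0])))
B=P[(np.hypot(P[:,0]-.416,P[:,1]+.313)<.08)&(P[:,2]>.043)&(P[:,2]<.055)]
print(cv2.minAreaRect((B[:,:2]*1000).astype(np.float32)))
a=cv2.resize(z["i"][110:225,195:315],None,fx=5,fy=5,interpolation=cv2.INTER_CUBIC); save(a,"z2")
E
```

```text
549 [ 0.41466068 -0.31492385  0.09152729] [0.04406056 0.02286113 0.00943217] ((415.983154296875, -314.74945068359375), (44.588157653808594, 12.218177795410156), 17.934112548828125)
[0.01283098 0.00348446] 17.81703258882569
((415.9071350097656, -314.5987243652344), (90.2821273803711, 90.61058044433594), 17.752586364746094)
```

View pics/z2.png

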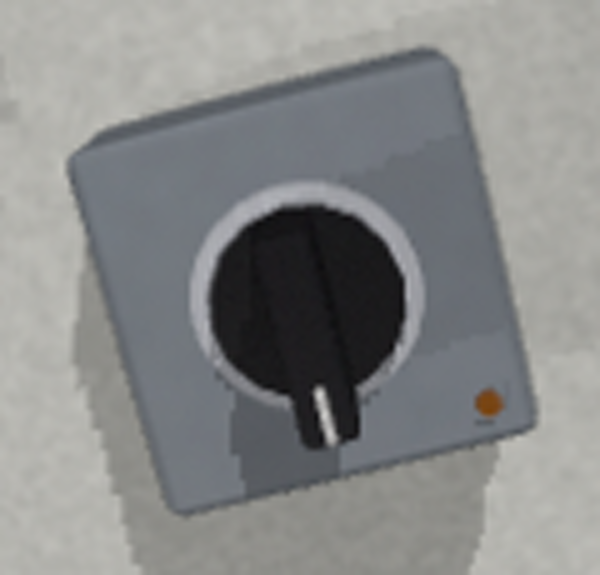

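The bar lies at 17.8° and is 44 x 12 mm, centred at (0.416, -0.3147), on a 90 mm box. That matches the target switch. I'll align, descend and grip.

Request:
{"method": "jog_arm", "body": {
  "targets": [
    [0,0,-7,-0.0004,-0.002,0,1],
    [0,0,-7,0,0,0,1],
    [0,0,-0.5,0,0,0.03,1],
    [0,0,0,0,0,0.035,1],
    [0,0,0,0,0,0.035,1],
    [0,0,0,0,0,0.035,1],
    [0,0,0,0,0,0.033,1],
    [0,0,0,0,0,0,1]
  ]
}}

```text
clock: 4.77
tcp_pos: [0.4116, -0.3115, 0.071]
eef_rot: [-0.006, 0.59, 0.807, 0.0]
force: [-0.1, 0.9, 0.1]
gripper_width: 0.0852
```

Request:
{"method": "jog_arm", "body": {
  "targets": [
    [0,0,0,0,0,0,0],
    [0,0,0,0,0,0,0],
    [0,0,0,0,0,0,0],
    [0,0,0,0,0,0,0],
    [0,0,0,0,0,0,0],
    [0,0,0,0,0,0,0],
    [0,0,0,0,0,0,0]
  ],
  "newtons": 40
}}

```text
clock: 5.35
tcp_pos: [0.4166, -0.3152, 0.0787]
eef_rot: [0.001, 0.59, 0.808, 0.0]
force: [-1.7, 0.4, 6.6]
gripper_width: 0.0109
```

Request:
{"method": "jog_arm", "body": {
  "targets": [
    [0,0,6,0,0,0,0],
    [0,0,7,0,0,0,0],
    [0,0,7,0,0,0,0],
    [0,0,7,0,0,0,0],
    [0,0,7,0,0,0,0],
    [0,0,7,0,0,0,0],
    [0,0,7,0,0,0,0],
    [0,0,6,0,0,0,0],
    [0,0,4,0,0,0,0],
    [0,0,0,0,0,0,0]
  ]
}}

```text
clock: 6.18
tcp_pos: [0.4166, -0.3149, 0.0787]
eef_rot: [0.001, 0.908, 0.42, 0.001]
force: [-0.3, 1.8, 6.3]
gripper_width: 0.0111
```

Run:
```python
from h import *
from scipy.spatial.transform import Rotation as R
s=r.read_state(); q=s["eef_rot"]; M=R.from_quat(np.r_[q[1:],q[0]]).as_matrix(); print(s["clock"],s["tcp_pos"],s["force"],s["ft_torque"],s["gripper_width"],np.degrees(np.arctan2(M[1,0],M[0,0])))
i,d=snapshot("wrist"); save(i,"w2")
```

```text
6.1833 [ 0.41662619 -0.31486626  0.07874777] [-0.31708491  1.82315147  6.30487796] [0.39225795 0.23319896 0.280195  ] 0.011096076373748716 49.66970942087725
```

View pics/w2.png

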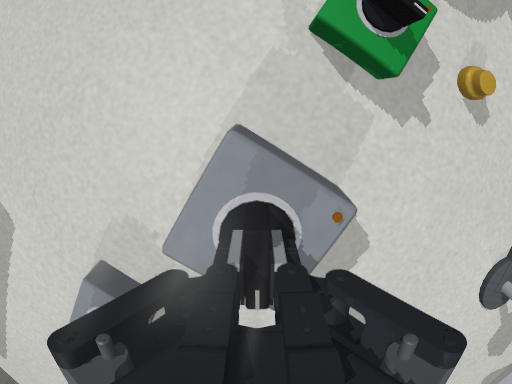

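The grip turned about 58°, and the wrist torque of 0.28 N m is above the spring's 0.104, so the switch is at its stop. I'll hold briefly, then open.

Request:
{"method": "jog_arm", "body": {
  "targets": [
    [0,0,0,0,0,0,0],
    [0,0,0,0,0,0,0],
    [0,0,0,0,0,0,1],
    [0,0,0,0,0,0,1],
    [0,0,0,0,0,0,1],
    [0,0,0,0,0,0,1],
    [0,0,0,0,0,0,1],
    [0,0,0,0,0,0,1],
    [0,0,0,0,0,0,1],
    [0,0,0,0,0,0,1]
  ]
}}

```text
clock: 7.07
tcp_pos: [0.4159, -0.3148, 0.0772]
eef_rot: [-0.0, 0.907, 0.42, -0.0]
force: [-0.4, 0.7, -0.2]
gripper_width: 0.0853
```

Request:
{"method": "jog_arm", "body": {
  "targets": [
    [0,0,0,0,0,0,1],
    [0,0,0,0,0,0,1],
    [0,0,0,0,0,-0.03,1],
    [0,0,0,0,0,-0.04,1],
    [0,0,0,0,0,-0.04,1],
    [0,0,0,0,0,-0.04,1],
    [0,0,0,0,0,-0.03,1],
    [0,0,0,0,0,0,1],
    [0,0,0,0,0,0,1]
  ]
}}

```text
clock: 7.82
tcp_pos: [0.417, -0.3156, 0.2597]
eef_rot: [0.002, 0.907, 0.421, 0.001]
force: [0.1, -0.7, -1.0]
gripper_width: 0.0853
```

Run:
```python
from h import *
from scipy.spatial.transform import Rotation as R
s=r.read_state(); q=s["eef_rot"]; M=R.from_quat(np.r_[q[1:],q[0]]).as_matrix(); print(s["clock"],s["tcp_pos"],s["force"],s["gripper_width"],np.degrees(np.arctan2(M[1,0],M[0,0])),s["joint_positions"]); print(M.round(3))
p=camera_params("wrist"); i,d=snapshot("wrist"); save(i,"w3"); P=fcloud(d,p,np.array(p["view"]))
S=P[(np.hypot(P[:,0]-.416,P[:,1]+.313)<.04)&(P[:,2]>.084)&(P[:,2]<.1)]
print(len(S),S.mean(0),cv2.minAreaRect((S[:,:2]*1000).astype(np.float32)))
i,d=snapshot("scene"); save(i,"scene1")
i,d=snapshot("side"); save(i,"side1")
```

```text
7.8167 [ 0.41698996 -0.31563178  0.25967661] [ 0.12833069 -0.66080461 -0.96666546] 0.08532129906740932 49.73360742066056 [-6.47930162e-01  2.76577648e-01  9.01567731e-02  1.37882070e+00
  1.67008167e-05  5.48519034e-02]
[[ 0.646  0.763  0.004]
 [ 0.763 -0.646 -0.003]
 [ 0.     0.006 -1.   ]]
528 [ 0.41514827 -0.31383969  0.09128102] ((415.9100646972656, -314.3207092285156), (44.30807876586914, 12.124480247497559), 17.555452346801758)
```

View pics/w3.png

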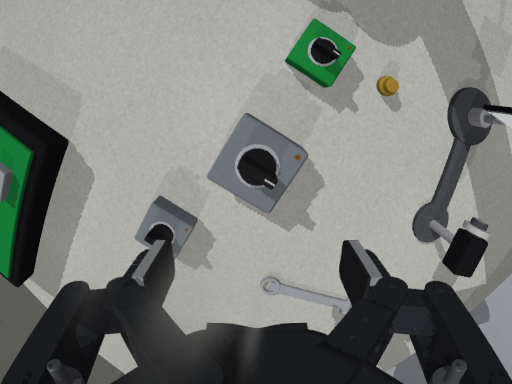

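View pics/scene1.png

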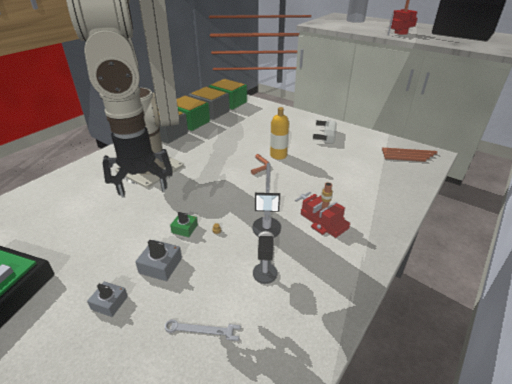

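The switch is back at rest (bar at 17.6°), and nothing loose has moved. Next I'll go above the pin.

Request:
{"method": "jog_arm", "body": {
  "targets": [
    [0,0,0,0.0348,-0.0145,-0.0055,1],
    [0,0,0,0.0348,-0.0145,-0.0055,1],
    [0,0,0,0.0348,-0.0145,-0.0055,1],
    [0,0,0,0.0348,-0.0145,-0.0055,1],
    [0,0,0,0.0348,-0.0145,-0.0055,1],
    [0,0,0,0.0348,-0.0145,-0.0055,1],
    [0,0,0,0.0348,-0.0145,-0.0055,1],
    [0,0,0,0.0348,-0.0145,-0.0055,1],
    [0,0,0,0.0348,-0.0145,-0.0055,1],
    [0,0,0,0.0348,-0.0145,-0.0055,1]
  ]
}}

```text
clock: 8.8
tcp_pos: [0.5296, 0.0463, 0.3104]
eef_rot: [-0.001, 0.907, 0.421, -0.002]
force: [0.5, -0.1, 0.4]
gripper_width: 0.085
```

Request:
{"method": "jog_arm", "body": {
  "targets": [
    [0,0,6,0,0,0,1],
    [0,0,6,0,0,0,1],
    [0,0,0,0,0,0,1],
    [0,0,0,0,0,0,1]
  ]
}}

```text
clock: 9.13
tcp_pos: [0.5295, 0.0446, 0.3105]
eef_rot: [-0.0, 0.946, 0.325, -0.002]
force: [-0.5, 0.2, 0.3]
gripper_width: 0.0851
```

Run:
```python
from h import *
from scipy.spatial.transform import Rotation as R
s=r.read_state(); q=s["eef_rot"]; M=R.from_quat(np.r_[q[1:],q[0]]).as_matrix(); print(s["clock"],s["tcp_pos"],np.degrees(np.arctan2(M[1,0],M[0,0])),s["joint_positions"].round(2)); print(M.round(3))
p=camera_params("wrist"); i,d=snapshot("wrist"); save(i,"w4"); np.savez("w4.npz",i=i,d=d,V=p["view"])
for q in ["pin","lens","sight","band","stand"]:
    for o in tip_of("wrist",q)[:2]: print(q,round(o["conf"],2),w("wrist",o["at"],p).round(4))
```

```text
9.1333 [0.52953593 0.04459281 0.31046066] 37.91036055145231 [ 0.08  0.29  0.24  1.52 -0.    0.99]
[[ 0.789  0.614 -0.004]
 [ 0.614 -0.789 -0.   ]
 [-0.003 -0.002 -1.   ]]
pin 0.62 [0.5315 0.0401 0.1864]
lens 0.78 [ 0.6435 -0.1286  0.1096]
band 0.64 [0.6933 0.1231 0.0993]
stand 0.74 [ 5.706e-01 -1.390e-02 -1.000e-04]
stand 0.63 [ 0.6443 -0.1305  0.1064]
```

View pics/w4.png

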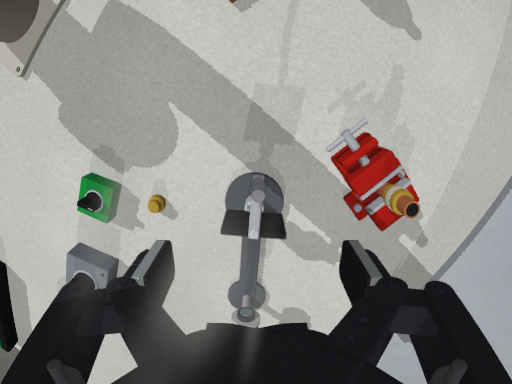

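Run:
```python
from h import *
z=np.load("w4.npz"); p=camera_params("wrist"); V=z["V"]; print("cam",np.linalg.inv(V)[:3,3])
CL={"wrist":fcloud(z["d"],p,V)}
for c in ["scene","side"]: CL[c]=cloud(c,np.load(c+"0.npz")["d"],camera_params(c))
for n,P in CL.items():
    def sel(c,rad,lo,hi):
        return P[(np.hypot(P[:,0]-c[0],P[:,1]-c[1])<rad)&(P[:,2]>lo)&(P[:,2]<hi)]
    for nm,a in dict(pinTop=((.531,.041),.025,.192,.21),pin=((.531,.041),.025,.16,.2),pipetop=((.695,.126),.025,.137,.155),fit=((.695,.126),.03,.095,.115)).items():
        S=sel(*a)
        if len(S)<3: print(n,nm,len(S)); continue
        print(n,nm,len(S),S.mean(0).round(4),S.min(0).round(4),S.max(0).round(4))
    # foot at bench: z 0.003-0.02
    for nm,c in dict(foot=(.572,-.016)).items():
        S=sel(c,.06,.005,.04)
        if len(S)>5: print(n,nm,len(S),cv2.minEnclosingCircle((S[:,:2]*1000).astype(np.float32)))
    S=sel((.646,-.127),.09,.08,.135); S=S[np.hypot(S[:,0]-.572,S[:,1]+.017)>.08]
    if len(S)>5: print(n,"cam",len(S),cv2.minAreaRect((S[:,:2]*1000).astype(np.float32)))
    S=sel((.572,-.017),.05,.08,.137)
    if len(S)>5:
        print(n,"mirror",len(S),S.mean(0).round(4),cv2.minAreaRect((S[:,:2]*1000).astype(np.float32)))
a=cv2.resize(z["i"][150:335,190:320],None,fx=3.2,fy=3.2,interpolation=cv2.INTER_CUBIC); save(a,"z4")
a=cv2.resize(z["i"][100:240,320:440],None,fx=4,fy=4,interpolation=cv2.INTER_CUBIC); save(a,"z5")
```

```text
cam [0.4840341  0.10353825 0.43870453]
wrist pinTop 174 [0.5305 0.044  0.1988] [0.5251 0.0374 0.1922] [0.5367 0.0493 0.201 ]
wrist pin 254 [0.5293 0.0452 0.1886] [0.5251 0.0374 0.1605] [0.5367 0.0494 0.2   ]
wrist pipetop 277 [0.6916 0.1257 0.1439] [0.682  0.1148 0.1371] [0.7053 0.1366 0.1468]
wrist fit 188 [0.6812 0.1242 0.1065] [0.6763 0.1092 0.095 ] [0.6945 0.1421 0.115 ]
wrist foot 1382 ((574.78076171875, -21.723217010498047), 53.56438446044922)
wrist cam 466 ((648.8080444335938, -135.2940216064453), (40.7995491027832, 22.247154235839844), 26.195070266723633)
wrist mirror 970 [ 0.565  -0.0092  0.1117] ((566.6401977539062, -11.173349380493164), (74.85877990722656, 7.2958664894104), 32.90644073486328)
scene pinTop 17 [0.5363 0.0399 0.1969] [0.5298 0.0348 0.1922] [0.5415 0.0461 0.2   ]
scene pin 50 [0.5368 0.0394 0.1827] [0.5298 0.0343 0.1606] [0.542  0.0461 0.2   ]
scene pipetop 39 [0.6982 0.1221 0.1432] [0.6885 0.1108 0.1371] [0.7086 0.1363 0.147 ]
scene fit 60 [0.7012 0.1143 0.1052] [0.6826 0.1063 0.0952] [0.7133 0.1295 0.115 ]
scene foot 366 ((573.44140625, -17.617441177368164),
[... 243 characters left out ...]
.83808708190918), 35.813236236572266)
side pinTop 23 [0.531  0.0443 0.1985] [0.5257 0.037  0.1924] [0.5361 0.0494 0.2029]
side pin 57 [0.5306 0.0454 0.1799] [0.5257 0.037  0.1606] [0.5363 0.0494 0.1991]
side pipetop 64 [0.6933 0.127  0.1444] [0.6827 0.1128 0.137 ] [0.7046 0.1367 0.1483]
side fit 67 [0.6889 0.1355 0.1055] [0.6781 0.112  0.095 ] [0.7084 0.1421 0.1149]
side foot 512 ((565.1671142578125, -18.199872970581055), 51.697509765625)
side cam 285 ((665.095947265625, -158.56922912597656), (40.43272399902344, 79.73070526123047), 35.231239318847656)
side mirror 249 [ 0.5744 -0.0026  0.1076] ((565.0164184570312, -6.87529182434082), (73.88783264160156, 16.537141799926758), 29.48456382751465)
```

View pics/z4.png

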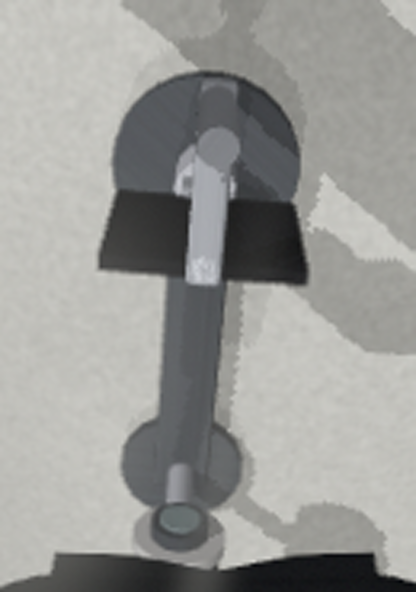

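View pics/z5.png

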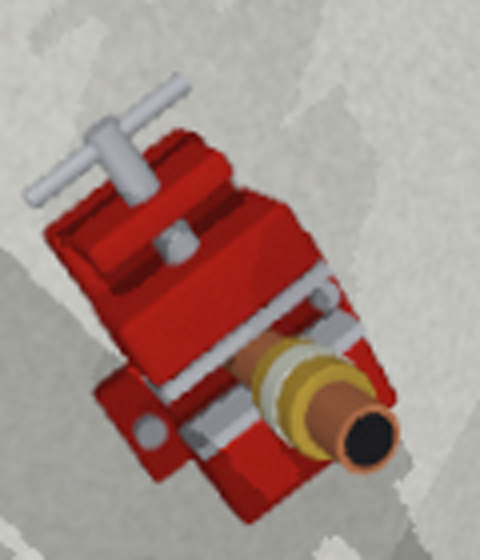

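Pin is at (0.531, 0.0434), pivot about (0.570, -0.015), and the pin-to-lens distance comes out at 205 mm, as it should. The band is 188 mm from the pivot, so the mirror target is about 52.5° (0.916 rad). I'll descend and grip.

Request:
{"method": "jog_arm", "body": {
  "targets": [
    [0,0,2,0.0004,0.0019,0,1],
    [0,0,0,0,0,0.026,1],
    [0,0,0,0,0,0.026,1],
    [0,0,0,0,0,0.026,1],
    [0,0,0,0,0,0.026,1],
    [0,0,0,0,0,0.026,1],
    [0,0,0,0,0,0,1],
    [0,0,0,0,0,0,1]
  ]
}}

```text
clock: 10.1
tcp_pos: [0.5305, 0.0428, 0.1815]
eef_rot: [-0.0, 0.952, 0.307, -0.002]
force: [0.9, -0.1, 0.4]
gripper_width: 0.0857
```

Request:
{"method": "jog_arm", "body": {
  "targets": [
    [0,0,0,0,0,0,0],
    [0,0,0,0,0,0,0],
    [0,0,0,0,0,0,0],
    [0,0,0,0,0,0,0],
    [0,0,0,0,0,0,0],
    [0,0,0,0,0,0,0],
    [0,0,0,0,0,0,0],
    [0,0,0,0,0,0,0]
  ],
  "newtons": 30
}}

```text
clock: 10.77
tcp_pos: [0.5318, 0.0431, 0.1829]
eef_rot: [0.0, 0.952, 0.307, 0.0]
force: [-0.9, -0.7, 4.4]
gripper_width: 0.0109
```

```bash
cat >> h.py <<'E'
from scipy.spatial.transform import Rotation as R
def st():
    s=r.read_state(); q=s["eef_rot"]; M=R.from_quat(np.r_[q[1:],q[0]]).as_matrix(); print(s["clock"],s["tcp_pos"].round(4),s["force"].round(1),s["ft_torque"].round(2),s["gripper_width"].round(4),"yaw",np.degrees(np.arctan2(M[1,0],M[0,0])).round(2)); return s,M
E
python3 - <<'E'
from h import *
st()
for c in ["wrist","side"]:
    i,d=snapshot(c); save(i,c+"5")
E
```

```text
Traceback (most recent call last):
  File "h.py", line 17, in st
    s=r.read_state(); q=s["eef_rot"]; M=R.from_quat(np.r_[q[1:],q[0]]).as_matrix(); print(s["clock"],s["tcp_pos"].round(4),s["force"].round(1),s["ft_torque"].round(2),s["gripper_width"].round(4),"yaw",np.degrees(np.arctan2(M[1,0],M[0,0])).round(2)); return s,M
                                                                                                                                                                       ^^^^^^^^^^^^^^^^^^^^^^^^
AttributeError: 'float' object has no attribute 'round'
```

Request:
{"method": "jog_arm", "body": {
  "targets": [
    [0,0,-4.77,-0.0058,0,0,0],
    [0,0,-4.77,-0.0058,0,0,0],
    [0,0,-4.77,-0.0058,0,0,0],
    [0,0,-4.77,-0.0058,0,0,0],
    [0,0,0,0,0,0,0]
  ]
}}

```text
clock: 11.18
tcp_pos: [0.5147, 0.0274, 0.1829]
eef_rot: [-0.0, 0.888, 0.461, 0.001]
force: [-1.0, 1.9, 2.8]
gripper_width: 0.011
```

```bash
sed -i 's/s\["gripper_width"\].round(4)/s["gripper_width"]/' h.py
python3 - <<'E'
from h import *
st()
for c in ["wrist"]:
    i,d=snapshot(c); save(i,c+"5")
E
```

```text
11.1833 [0.5147 0.0274 0.1829] [-1.   1.9  2.8] [ 0.27  0.18 -0.08] 0.010975012701407083 yaw 54.86
```

View pics/wrist5.png

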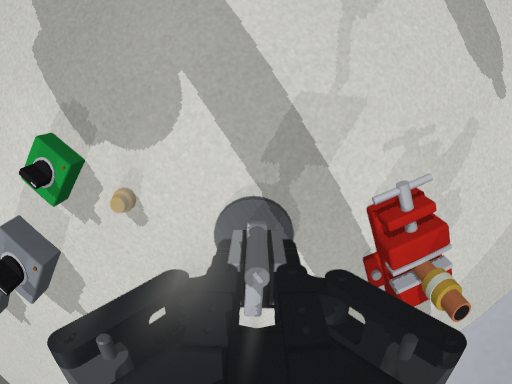

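Pin is held and the mirror is following, with small forces. Next, the remaining seven steps.

Request:
{"method": "jog_arm", "body": {
  "targets": [
    [0,0,-4.77,-0.0058,0,0,0],
    [0,0,-4.77,-0.0058,0,0,0],
    [0,0,-4.77,-0.0058,0,0,0],
    [0,0,-4.77,-0.0058,0,0,0],
    [0,0,-4.77,-0.0058,0,0,0],
    [0,0,-4.77,-0.0058,0,0,0],
    [0,0,-4.77,-0.0058,0,0,0],
    [0,0,0,0,0,0,0],
    [0,0,0,0,0,0,0]
  ]
}}

```text
clock: 11.98
tcp_pos: [0.5002, -0.0096, 0.1829]
eef_rot: [-0.001, 0.719, 0.695, 0.0]
force: [-2.5, 1.5, 7.6]
gripper_width: 0.011
```

Run:
```python
from h import *
s,M=st(); t=s["tcp_pos"]
print("chord",np.hypot(*(t[:2]-[.5318,.0431])), "ang",2*np.degrees(np.arcsin(np.hypot(*(t[:2]-[.5318,.0431]))/.14)))
for c in ["scene","side","wrist"]:
    p=camera_params(c); i,d=snapshot(c); save(i,c+"6"); np.savez(c+"6.npz",i=i,d=d,V=p["view"])
    for q in ["pin","sight","band","lens"]:
        for o in tip_of(c,q)[:1]: print(c,q,round(o["conf"],2),w(c,o["at"],p).round(4))
    P=fcloud(d,p,np.array(p["view"])) if c=="wrist" else cloud(c,d,p)
    S=P[(np.hypot(P[:,0]-.5697,P[:,1]+.0149)<.038)&(P[:,2]>.08)&(P[:,2]<.136)]
    if len(S)>20: print(len(S),S.mean(0).round(4),cv2.minAreaRect((S[:,:2]*1000).astype(np.float32)))
for c in ["scene","side"]:
    im=np.load(c+"6.npz")["i"]; y,x=(150,215) if c=="scene" else (160,140)
    save(cv2.resize(im[y:y+110,x:x+150],None,fx=5,fy=5,interpolation=cv2.INTER_CUBIC),c+"6z")
```

```text
11.9833 [ 0.5002 -0.0096  0.1829] [-2.5  1.5  7.6] [ 0.3   0.59 -0.08] 0.011013406010617005 yaw 88.06
chord 0.06148490427624399 ang 52.10287779983853
scene pin 0.6 [ 0.5011 -0.0057  0.1831]
scene band 0.91 [0.6951 0.1281 0.1057]
scene lens 0.65 [ 0.6462 -0.1282  0.1036]
256 [ 0.5713 -0.0204  0.1099] ((567.2543334960938, -16.032981872558594), (73.14903259277344, 15.103995323181152), 85.26301574707031)
side pin 0.6 [ 0.4982 -0.009   0.1876]
side band 0.7 [0.6965 0.1284 0.1086]
side lens 0.63 [ 0.6427 -0.1249  0.1077]
142 [ 5.622e-01 -2.000e-04  1.082e-01] ((561.1918334960938, -13.675739288330078), (73.90447998046875, 17.947826385498047), 85.31482696533203)
wrist pin 0.66 [ 0.498  -0.0125  0.1856]
111 [ 0.5622 -0.0094  0.1223] ((560.5528564453125, -26.529563903808594), (49.325626373291016, 2.022465944290161), 84.61441040039062)
```

View pics/scene6z.png

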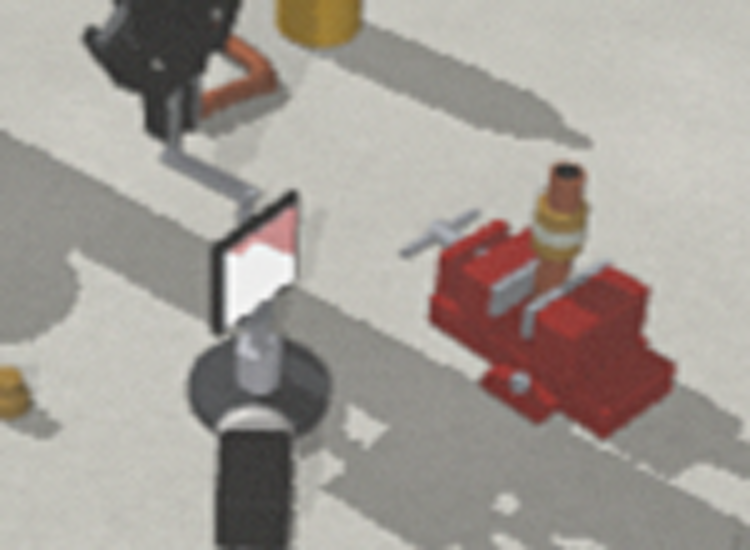

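View pics/side6.png

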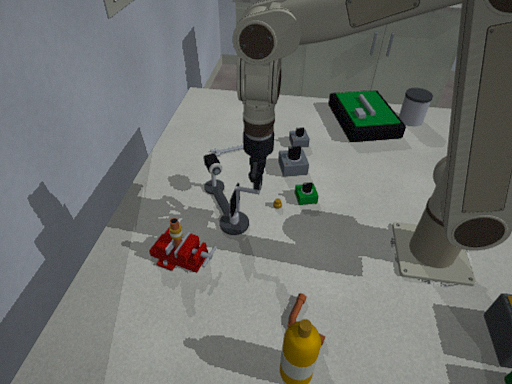

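The circle fit of the pin positions puts the glass normal at -4.9°, and the measured bisector is about -4.0°. That is an error of about 6 mm at the band, so I'll nudge it 1 mm further.

Request:
{"method": "jog_arm", "body": {
  "targets": [
    [0,0,-0.9,-0.0011,0,0,0],
    [0,0,0,0,0,0,0],
    [0,0,0,0,0,0,0],
    [0,0,0,0,0,0,0],
    [0,0,0,0,0,0,0],
    [0,0,0,0,0,0,0],
    [0,0,0,0,0,0,0],
    [0,0,0,0,0,0,0],
    [0,0,0,0,0,0,0],
    [0,0,0,0,0,0,0]
  ]
}}

```text
clock: 13.57
tcp_pos: [0.5001, -0.0105, 0.1829]
eef_rot: [-0.001, 0.713, 0.701, 0.0]
force: [-3.3, 1.0, 6.4]
gripper_width: 0.0109
```

Run:
```python
from h import *
s,M=st(); t=s["tcp_pos"][:2]; c=np.array([.5699,-.0156]); n=c-t; print("r",np.linalg.norm(n)); n/=np.linalg.norm(n)
for L in [(.6444,-.1273),(.6445,-.127),(.6434,-.1288)]:
  l=c-np.array(L); l/=np.linalg.norm(l); x=l-2*(l@n)*n
  for B in [(.6937,.1257),(.695,.1265),(.696,.128)]:
    b=np.array(B)-c; print(L,B,"x",(b@x).round(4),"y",(x[0]*b[1]-x[1]*b[0]).round(4))
N=[]
for k in range(2):
  for c_ in ["scene","side"]:
    p=camera_params(c_); i,d=snapshot(c_); save(i,c_+"7"); P=cloud(c_,d,p)
    S=P[(np.hypot(P[:,0]-.5697,P[:,1]+.0149)<.038)&(P[:,2]>.08)&(P[:,2]<.136)]
    print(c_,len(S),cv2.minAreaRect((S[:,:2]*1000).astype(np.float32)))
i,d=snapshot("scene")
import collections
S=cloud("scene",d,camera_params("scene")); S=S[(np.hypot(S[:,0]-.418,S[:,1]+.314)<.04)&(S[:,2]>.08)&(S[:,2]<.1)]
print("switch",len(S),cv2.minAreaRect((S[:,:2]*1000).astype(np.float32)))
for q in ["elbow","flare_nut","wrench"]:
    for o in tip_of("scene",q)[:1]: print(q,w("scene",o["at"]).round(3))
```

```text
13.5667 [ 0.5001 -0.0105  0.1829] [-3.3  1.   6.4] [ 0.28  0.67 -0.1 ] 0.01085592665794795 yaw 88.99
r 0.06999972520414272
(0.6444, -0.1273) (0.6937, 0.1257) x 0.1878 y 0.003
(0.6444, -0.1273) (0.695, 0.1265) x 0.1893 y 0.0025
(0.6444, -0.1273) (0.696, 0.128) x 0.1911 y 0.0028
(0.6445, -0.127) (0.6937, 0.1257) x 0.1878 y 0.0033
(0.6445, -0.127) (0.695, 0.1265) x 0.1893 y 0.0029
(0.6445, -0.127) (0.696, 0.128) x 0.1911 y 0.0032
(0.6434, -0.1288) (0.6937, 0.1257) x 0.1879 y 0.0007
(0.6434, -0.1288) (0.695, 0.1265) x 0.1893 y 0.0002
(0.6434, -0.1288) (0.696, 0.128) x 0.1911 y 0.0005
scene 254 ((569.8411865234375, -15.510093688964844), (74.71244812011719, 10.289679527282715), 85.04358673095703)
side 134 ((561.3487548828125, -12.236900329589844), (70.60749816894531, 17.047958374023438), 85.57584381103516)
scene 257 ((566.9840698242188, -15.666816711425781), (73.88387298583984, 16.000761032104492), 84.57157135009766)
side 134 ((561.1346435546875, -11.685352325439453), (69.26956939697266, 18.011680603027344), 83.2113037109375)
switch 98 ((420.3177185058594, -315.7791748046875), (44.05418395996094, 12.351737976074219), 16.4213809967041)
elbow [0.38  0.29  0.001]
flare_nut [0.694 0.127 0.104]
wrench [ 0.642 -0.389  0.001]
```

View pics/scene7.png

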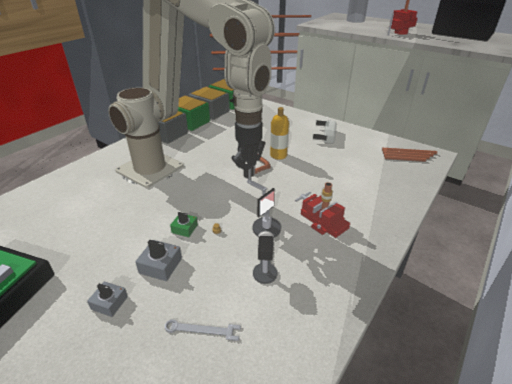

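The predicted offset is 0 to 3 mm against 20 mm allowed. The face-depth fits scatter by 1 to 3° and suggest at most about 10 mm. The mirror is held steady, the switch is at rest and the loose things are in place, so I'm handing in.

```bash
python3 -c "
from h import *
print(job.sign_off()); st()"
```

```text
the job is handed in; nothing more can be done
None
the job is handed in; nothing more can be done
```

I turned the switch on the large grey box about 58° clockwise to its stop. The wrist torque rose to 0.28 N m there, and after I let go the switch sprang back. I then gripped the mirror's pin and turned the mirror about 53° (0.92 rad). I handed the job in at about 14 s on the robot's clock, still holding the pin with 30 N.

**Last checks**
- **Band position:** the pin geometry puts the band 0 to 3 mm off the reflected line of sight, at about 0.19 m; 20 mm is allowed.
- **Mirror angle:** the coarser depth fits of the mirror face didn't fully agree. Most put the glass about 1 to 2° short, and one about 3°. I estimate up to about 10 mm at the band for most fits; the 3° one would be nearer 20 mm.
- **Switch:** its bar is back at about 17°, its rest direction, and nothing is touching it.
- **Loose things:** the elbow and wrench measure where they were, and the bottle and nut look unmoved in the picture. The last network call for the nut returned the vice fitting instead, so I have only the picture for the nut.

The hand-in reported no verdict, and the arm's state could not be read after it.

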